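# Loosen and eject a cast house front, holding the ejector cam at its top

### The job

The plaster house front in the hinged metal mould has set. Lift the mould by its bar handle to about 45 degrees and pause there for a second to loosen the casting, then lower it gently until it is level again, without letting it drop. Then grip the cam lever's black cross-grip and swing the lever up until it stands straight upright, where the cam lifts the casting highest out of the mould, and finish while still gripping it there; do not touch the casting, and leave the other things on the bench where they are.

Things in the scene. Friction and masses are not known exactly. Their poses are not given: they have to be found in the camera images.
- stand: Fixed plywood base board 250 x 300 x 12 mm carrying the fixture; origin on the bench top, x from the mould's handle to its hinge, y from the lever side to the mould side, z up. In it the mould covers x -20..88, y -24..124 mm, rim at z 62. Cam pedestal 34 x 10 mm at x 34, y -68, up to z 64. Hinge cheeks beside the mould at x 100, up to z 62.
- mould (a joint): Tilt of the mould, rad: 0 level (resting, where it stops), grows as its handle side is raised; stop at 1.3. It swings freely and falls back under its own weight (mould 0.5 kg + casting about 0.18 kg) if let go.
- mould_hinge (a point): Point on the mould's hinge axis (axis parallel to the stand's y), at the middle of the mould's width, 50 mm above the bench; the mould tilts about it.
- mould_bar (a point): Centre of the mould's bar handle: round steel bar, diameter 12, length 106 mm along the stand's y, 165 mm from the hinge axis towards the stand's -x, 52 mm above the bench when level. Side arms 6 mm thick 50 mm either side of this point; 39 mm free between bar and mould wall. Vertical fingers straddling it (closing along the stand's x) let it turn between them.
- mould_seat (a point): Centre of the floor of the mould cavity (84 x 124 mm, 14 mm deep), on which the casting's underside lies when seated; moves with the mould.
- lever (a joint): Angle of the cam lever, rad: 0 lying level, pointing to the stand's -x; grows as it swings up; 1.57 straight up = highest lift (14 mm); beyond it the lift falls again; stop at 2.4. Lift = 14 mm x sin(angle); the pins meet the casting after 4 mm. Friction 0.2 N m, plus the lever's weight and a return spring with together at most about 0.2 N m, none at the top.
- lever_pivot (a point): Point on the lever's turning axis (axis parallel to the stand's y), level with the middle of the cross-grip, 50 mm above the bench, fixed to the stand.
- lever_grip (a point): Middle of the cam lever's cross-grip, a round black bar, diameter 14, length 75 mm along the stand's y, 105 mm from the turning axis. The steel arm (6 mm thick) joins it 38 mm from this point on the mould's side. Own x points along the arm to the turning axis. Vertical fingers straddling the grip (closing along the stand's x) let it turn.
- casting: Plaster house front lying in the mould, 80 (x) x 120 (y) x 16 mm, windows on its upper face; origin at the centre of its underside. Loose in the cavity with 2 mm clearance all round; seated, its underside is 48 mm above the bench; at the cam's top four ejector pins hold it at 58 mm.
- spare: bystander, leave alone: finished plaster house front like the casting, 80 x 120 x 16 mm, lying on the bench; origin centre of underside
- wagon: bystander, leave alone: open model wagon 36 x 110 x 48 mm; origin centre of underside
- house: bystander, leave alone: model brick house 65 x 75 mm, 125 mm high with chimney; origin centre of underside
- glue: bystander, leave alone: white glue bottle, 44 mm diameter, 110 mm high; origin centre of underside
- paint_tin: bystander, leave alone: small steel paint tin, 40 mm diameter, 45 mm high; origin centre of underside
- screwdriver: bystander, leave alone: screwdriver 160 mm long lying on the bench; origin under its middle
- brush_jar: bystander, leave alone: glass jar 64 mm diameter, 85 mm high, with brushes up to 170 mm; origin centre of underside
Not all that is in view belongs to the job. What is shaped like the casting but turquoise is not meant.

How it is judged:
By the outcome, as a careful person would: the job done as asked, in the order asked, and still so for the second after the job is handed in, while the arm keeps its last pose, push and grip.
It also fails if it takes over 58 s, if anything falls off the work surface, if the arm or the gripper's body presses on something with over 40 N, if the wrist force passes 120 N, or if a joint passes its speed limit or range.

### The arm

A 7-joint arm with a two-finger parallel gripper is mounted at the origin on the work surface. World frame = base frame: x ahead of the robot, y to its left, z up, the work surface at z = 0. Lengths are in m, angles in rad, forces in N, time in s.
With the tool pointing down it reaches from about 0.425 to 1.025 m from the base axis. Payload 9.4 kg.
Tool frame: the origin (TCP) lies midway between the tips of the shut fingers; the grasp point (between the pads) lies 19 mm behind it; z points along the fingers, y is the line along which they close (so a half turn about z gives the same grasp; the last joint's range is limited). The gripper opens to 85 mm and grips with 20 to 120 N. Pads are 22 mm wide; open, the fingers measure 114 mm over their backs; the gripper's body (76 mm by 85 mm) begins 54 mm behind the grasp point. The pads swing forward as they close: fully open they stand 13 mm farther back than shut.
Start: joints at [-1.243, 0.599, -0.003, 1.599, 0.002, 0.943, -0.08], TCP at [0.286, 0.666, 0.231] pointing down, gripper open.
Joint ranges: [-2.57, 2.57], [-0.35, 1.97], [-1.29, 1.29], [0.11, 2.56], [-1.05, 4.19], [0.11, 1.86], [-2.63, 2.63]. Speed limits (rad/s): [2.22, 2.22, 3.01, 3.01, 3.14, 3.14, 3.14].

### API

Orientations are given as a 3x3 rotation matrix whose columns are the frame's x, y, z axes.
In Python, from plant import readout, optics, r gives the robot as it stands.
- The arm moves only by the shell command python3 -m jog 'ROWS' [FORCE]. ROWS is a JSON object whose one key "motion" holds a list of rows, each a list of 3 entries, a list of its own where there are three numbers: the shift along the tool's x, y, z in units of 30 mm (1.0 is 30 mm), then the turn about the tool's z in units of 5 degrees (1.0 is 5 degrees), then the opening, from 0 (shut) to 1 (fully open). In form: {"motion": [[[tx, ty, tz], twist, claw], ...]}. A call has 1 to 20 rows; each row shifts and turns the commanded pose from where the row before left it, along the tool's axes as they then stand; what a row does not reach is not made up. A row lasts 1/12 s, in which the tool goes at most 41.7 mm and 7.16 degrees, less where a joint would pass 70% of its speed; a pose out of reach is approached as far as the arm can. A call is refused whole if a number of a shift passes 1 or a number of a turn 1, either way. A call with a gripper value outside its range is refused whole. The fingers move at their own pace and stop on an object; FORCE is the grip in N (left out, the last holds). Time passes only in rows, so rows that do not move let the fingers close. It gives the time, the measured TCP pose, the force, the opening and the grip force at its end, in the units of the state.
- readout.sense(): the state, without advancing time (a new reading comes with each control period).
- optics.capture(name): name is "scene" or "side" or "wrist"; returns a dict with "pixels" (420x560x3 uint8, blue, green, red), "camera_matrix" (3x3 intrinsics, pixels), "T" (4x4, takes a point from camera to world coordinates); the wrist camera has in their place "tool_from_camera" (4x4, takes a point from camera to tool coordinates, whose origin is the TCP and whose axes are the flange's). Camera axes: x right, y down, z forward; pixel columns grow to the right and rows downward; lengths in m; the calibration is good to about 2 mm. A picture is of the moment at which its call begins: read the wrist's pose just before it. There is no depth.
- r.close_job(): hands the job in; it is judged then, once.
The state is a dict: "clock": time; "joint_positions": joint angles; "joint_velocities": joint speeds; "effort": joint torques, N m; "position": TCP position; "eef_rot": TCP orientation; "ft_force": force on the tool from outside, world axes, zero at the start; "wrist_torque": the same for the moment, N m; "grip_width": finger opening in m; "grip_force": force on a finger pad.
Only numpy, scipy, OpenCV 4.12 (cv2) and the standard library are available. Lean on these libraries where they do the work, as an engineer would, in place of code of your own. Each camera call takes 0.05 s, during which the arm holds its last target. There are 200 camera calls.

## Working session

There is one attempt and no reset: what is moved stays moved. The work goes in short steps, Python scripts to look and compute and a shell command to move; the robot and the scene stay as the last step left them, time stands still between calls to the robot, and variables do not carry over. Pictures are saved under pics/ and viewed, at most 10 in all, crops included, and the job is handed in when it is done.

```bash
mkdir -p pics; ls; python3 - <<'E'
from plant import readout, optics, r
import cv2,numpy as np
s=readout.sense()
print(s['clock'],s['position'],s['eef_rot'],s['grip_width'])
for n in("scene","side"):
    c=optics.capture(n);cv2.imwrite(f"pics/{n}0.png",c['pixels']);print(n,c['camera_matrix'],np.round(c['T'],4))
E
```

```text
pics
0.0 [0.2853628  0.6659562  0.23039585] [[-9.19207739e-01  3.93772656e-01 -4.77018171e-04]
 [ 3.93772909e-01  9.19206465e-01 -1.53992267e-03]
 [-1.67901253e-04 -1.60334567e-03 -9.99998701e-01]] 0.08533918002980607
scene [[421.68571258   0.         278.12974044]
 [  0.         421.68571258 213.12436888]
 [  0.           0.           1.        ]] [[-0.8867  0.2651 -0.3789  1.0831]
 [ 0.462   0.5437 -0.7007  0.8635]
 [ 0.0203 -0.7963 -0.6046  0.8015]
 [ 0.      0.      0.      1.    ]]
side [[536.76534476   0.         281.95364571]
 [  0.         536.76534476 211.11252248]
 [  0.           0.           1.        ]] [[ 0.9724 -0.164   0.166   0.3642]
 [-0.2326 -0.6254  0.7448 -1.0327]
 [-0.0183 -0.7628 -0.6463  0.9612]
 [ 0.      0.      0.      1.    ]]
```

View pics/scene0.png

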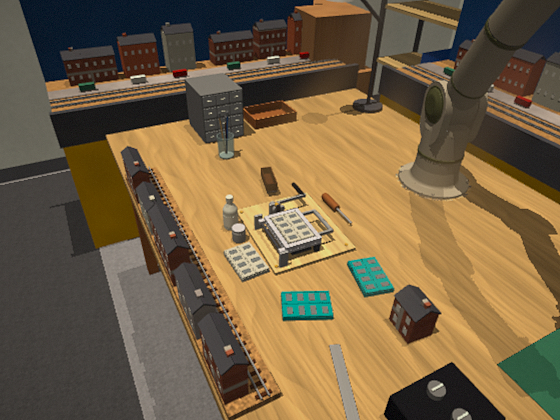

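View pics/side0.png

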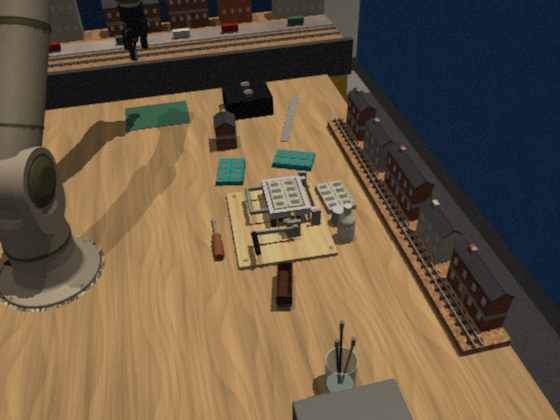

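The fixture is at about (295,230) in the scene view and (282,220) in the side view. The bar handle faces the robot, with the lever and its black cross-grip on the −y side. I'll enlarge both views.

```bash
python3 - <<'E'
import cv2,numpy as np
a=cv2.imread('pics/scene0.png')[175:280,230:360]
b=cv2.imread('pics/side0.png')[165:270,220:350]
f=lambda i:cv2.resize(i,None,fx=5,fy=5,interpolation=cv2.INTER_CUBIC)
cv2.imwrite('pics/zA.png',f(a));cv2.imwrite('pics/zB.png',f(b))
E
```

```text
(no output)
```

View pics/zA.png

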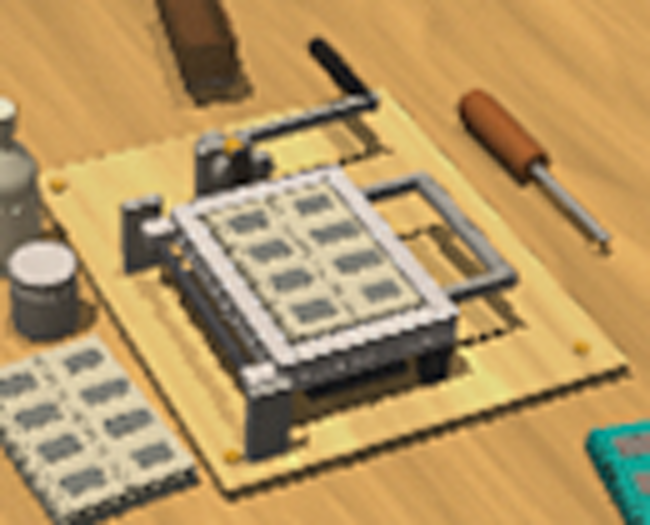

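View pics/zB.png

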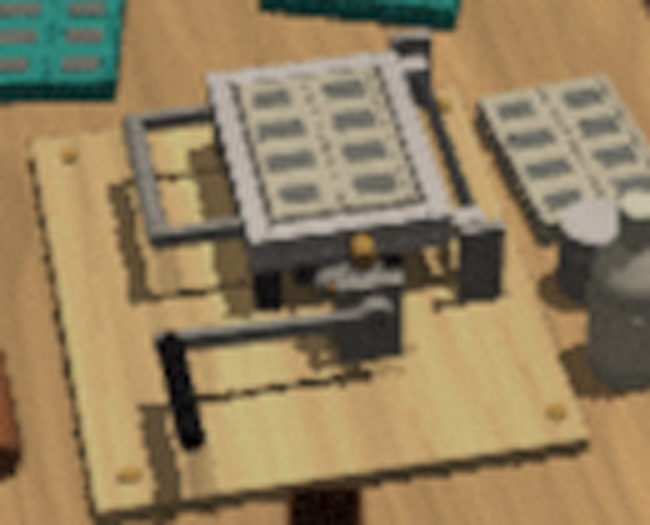

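```bash
cat > h.py <<'E'
import cv2,numpy as np
from scipy.optimize import least_squares
from plant import readout, optics
C={n:optics.capture(n) for n in("scene","side")}
OFF={"scene":(230,175),"side":(220,165)}
def px(n,p): return (np.array(p)+.5)/5-.5+OFF[n]
def proj(n,X):
    c=C[n];T=np.linalg.inv(c['T']);q=(T[:3,:3]@np.asarray(X).T).T+T[:3,3];q=(c['camera_matrix']@q.T).T;return q[:,:2]/q[:,2:]
def plane(n,uv,z):
    c=C[n];d=c['T'][:3,:3]@np.linalg.solve(c['camera_matrix'],[*uv,1]);o=c['T'][:3,3];return o+d*(z-o[2])/d[2]
def tri(ua,ub):
    A=[];b=[]
    for n,u in(("scene",ua),("side",ub)):
        c=C[n];d=c['T'][:3,:3]@np.linalg.solve(c['camera_matrix'],[*u,1]);d/=np.linalg.norm(d);P=np.eye(3)-np.outer(d,d);A.append(P);b.append(P@c['T'][:3,3])
    return np.linalg.lstsq(np.vstack(A),np.hstack(b),rcond=None)[0]
E
python3 - <<'E'
from h import *
S={"scene":{(-20,-24,62):(340,170),(88,-24,62):(178,212),(-20,124,62):(457,315),(88,124,62):(283,362),(-65,0,55):(425,180),(-65,100,55):(513,275),
 (125,-150,12):(40,178),(-125,-150,12):(388,90),(-125,150,12):(630,367),(125,150,12):(230,490)},
 "side":{(-20,-24,62):(253,243),(-20,124,62):(212,75),(88,124,62):(390,55),(88,-24,62):(450,213),(-65,0,55):(157,238),(-65,100,55):(130,118),(125,-150,12):(587,440),(-125,-150,12):(97,512),(-125,150,12):(33,140)}}
def st(p,X): 
    c,s=np.cos(p[2]),np.sin(p[2]);X=np.asarray(X,float)/1000;return np.c_[p[0]+c*X[:,0]-s*X[:,1],p[1]+s*X[:,0]+c*X[:,1],X[:,2]]
def res(p): return np.concatenate([(proj(n,st(p,list(S[n])))-np.array([px(n,v) for v in S[n].values()])) for n in S]).ravel()
f=least_squares(res,[.6,0,0],loss='soft_l1');p=f.x;print(p,np.degrees(p[2]));print(np.round(res(p).reshape(-1,2),1).tolist())
c,s=np.cos(p[2]),np.sin(p[2]);R=np.array([[c,-s],[s,c]])
inv=lambda X:(R.T@(X[:2]-p[:2])*1000).round(1).tolist()+[round(X[2]*1000,1)]
for nm,a,b in(("barlo",(425,180),(157,238)),("barhi",(513,275),(130,118)),("grip free",(316,43),(192,440)),("grip arm",(376,97),(170,340))):
    X=tri(px("scene",a),px("side",b));print(nm,X.round(4),inv(X))
for nm,X in(("bar",(-65,50,52)),("hinge",(100,50,50)),("grip",(-71,-120,50)),("pivot",(34,-120,50))): print(nm,st(p,[X]).round(4))
print("yaw dirs", R)
E
```

```text
[ 0.5818239   0.02911449 -0.04489508] -2.572298655008208
[[-1.9, -0.8], [-3.1, -0.3], [-0.5, 0.1], [-1.8, 1.4], [-1.8, -0.1], [-2.1, 0.6], [-2.3, -0.6], [-1.1, -0.9], [0.5, -1.0], [-0.2, 0.1], [-1.4, -0.5], [-2.2, -0.6], [0.0, -1.5], [-0.0, -0.2], [-0.6, -1.0], [-0.5, 0.1], [-1.9, -0.7], [-3.1, -0.2], [-3.3, -0.2]]
barlo [0.515  0.0324 0.0531] [-66.9, 0.3, np.float64(53.1)]
barhi [0.5194 0.1332 0.0562] [-67.0, 101.2, np.float64(56.2)]
grip free [ 0.5026 -0.1222  0.0556] [-72.3, -154.7, np.float64(55.6)]
grip arm [ 0.5034 -0.05    0.0575] [-74.8, -82.6, np.float64(57.5)]
bar [[0.5191 0.082  0.052 ]]
hinge [[0.684  0.0746 0.05  ]]
grip [[ 0.5055 -0.0876  0.05  ]]
pivot [[ 0.6104 -0.0923  0.05  ]]
yaw dirs [[ 0.99899239  0.04488   ]
 [-0.04488     0.99899239]]
```

```bash
python3 -m jog '{"motion":[[[-0.4,-0.4,0],0,0.47],[[-0.8,-0.8,0.05],0,0.47],[[-0.9,-0.9,0.05],0,0.47],[[-0.9,-0.9,0.05],0,0.47],[[-0.9,-0.9,0.05],0,0.47],[[-0.9,-0.9,0.05],0,0.47],[[-0.9,-0.9,0.05],0,0.47],[[-0.9,-0.9,0.05],0,0.47],[[-0.9,-0.9,0.05],0,0.47],[[-0.9,-0.9,0.05],0,0.47],[[-0.9,-0.9,0.05],0,0.47],[[-0.9,-0.9,0.05],0,0.47],[[-0.9,-0.9,0.05],0,0.47],[[-0.9,-0.9,0.05],0,0.47],[[-0.9,-0.9,0.05],0,0.47],[[-0.9,-0.9,0.05],0,0.47],[[-0.7,-0.7,0.05],0,0.47],[[-0.3,-0.3,0],0,0.47]]}'
python3 -m jog '{"motion":[[[0,0,0],0.9,0.47],[[0,0,0],1,0.47],[[0,0,0],1,0.47],[[0,0,0],1,0.47],[[0,0,0],1,0.47],[[0,0,0],1,0.47],[[0,0,0],1,0.47],[[0,0,0],1,0.47],[[0,0,0],1,0.47],[[0,0,0],1,0.47],[[0,0,0],1,0.47],[[0,0,0],1,0.47],[[0,0,0],1,0.47],[[0,0,0],1,0.47],[[0,0,0],0,0.47],[[0,0,0],0,0.47]]}'
python3 - <<'E'
from plant import readout, optics
import cv2,numpy as np
s=readout.sense();c=optics.capture("wrist");cv2.imwrite("pics/w1.png",c['pixels'])
R=np.array(s['eef_rot']);print(s['clock'],s['position'],R.round(4),s['grip_width'],s['ft_force'],s['joint_positions'])
print(c['camera_matrix'],c['tool_from_camera'])
np.savez('w1.npz',R=R,p=s['position'],K=c['camera_matrix'],T=c['tool_from_camera'])
E
```

```text
clock: 1.7
position: [0.5199, 0.0787, 0.2072]
eef_rot: [[-0.917, 0.399, 0.0], [0.399, 0.917, -0.002], [-0.001, -0.001, -1.0]]
ft_force: [-0.1, 0.6, 1.3]
grip_width: 0.0399
grip_force: 0.0
clock: 3.03
position: [0.5186, 0.0841, 0.2072]
eef_rot: [[0.043, 0.999, -0.0], [0.999, -0.043, -0.0], [-0.0, -0.0, -1.0]]
ft_force: [0.5, 0.9, 0.1]
grip_width: 0.0401
grip_force: 0.0
3.0333 [0.51862191 0.08413767 0.20721384] [[ 4.340e-02  9.991e-01 -2.000e-04]
 [ 9.991e-01 -4.340e-02 -1.000e-04]
 [-1.000e-04 -2.000e-04 -1.000e+00]] 0.040098807440336934 [0.47697884 0.94447904 0.12709826] [-0.53171807  0.41199148  0.36190923  2.09512304 -0.22982252  0.67163885
 -0.06001875]
[[363.93364548   0.         282.72306959]
 [  0.         363.93364548 211.55937889]
 [  0.           0.           1.        ]] [[-1.15426897e-03 -9.63089210e-01 -2.69179944e-01  6.75067817e-02]
 [ 9.99999210e-01 -9.77541627e-04 -7.90579935e-04  1.35871434e-03]
 [ 4.98264404e-04 -2.69180644e-01  9.63089577e-01 -1.42422525e-01]
 [ 0.00000000e+00  0.00000000e+00  0.00000000e+00  1.00000000e+00]]
```

View pics/w1.png

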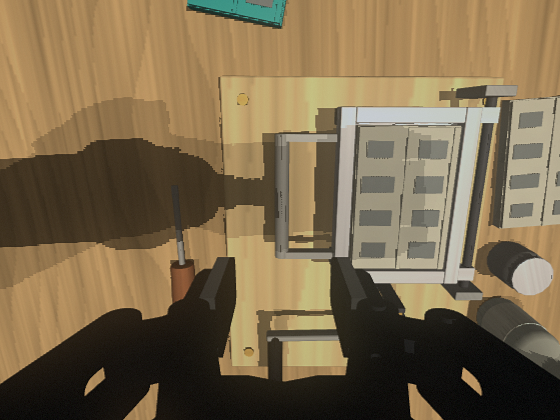

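The wrist view shows the bar handle as a vertical line at column ~282, rows ~137–254. The finger gap is centred near column 283, and the lever arm and grip are at the lower left (~(270,340)). Next I project the bar onto z=0.052 and the rim onto z=0.062.

```bash
python3 - <<'E'
import numpy as np,cv2
d=np.load('w1.npz');R,p,K,T=d['R'],d['p'],d['K'],d['T']
def g(u,v,z):
    r=R@T[:3,:3]@np.linalg.solve(K,[u,v,1]);o=R@T[:3,3]+p;return o+r*(z-o[2])/r[2]
im=cv2.imread('pics/w1.png');gray=im.max(2).astype(int)
for v in(150,165,180,196,210,225,240): print(v,(im[v,270:295].max(1)).tolist())
for n,u,v,z in(("bar hi",282,137,.052),("bar lo",282,254,.052),("bar mid",282,196,.052),("rim1",337,108,.062),("rim2",335,283,.062),("armtop",275,331,.05),("armbot",275,341,.05),("gripL",267,360,.05),("gripR",283,360,.05)): print(n,g(u,v,z).round(4))
E
```

```text
150 [82, 83, 82, 81, 74, 75, 83, 97, 101, 110, 118, 87, 118, 128, 126, 127, 118, 112, 101, 137, 169, 170, 168, 165, 163]
165 [81, 79, 79, 78, 69, 72, 81, 93, 103, 110, 116, 122, 124, 126, 127, 125, 114, 107, 92, 163, 173, 169, 165, 164, 161]
180 [81, 79, 78, 77, 67, 72, 83, 93, 105, 111, 116, 122, 124, 127, 127, 121, 112, 106, 86, 161, 173, 167, 165, 163, 161]
196 [79, 78, 77, 75, 69, 63, 62, 60, 100, 114, 73, 113, 127, 128, 125, 119, 111, 103, 99, 161, 171, 167, 165, 162, 160]
210 [80, 78, 76, 75, 68, 63, 64, 61, 104, 115, 117, 123, 125, 127, 127, 83, 103, 106, 96, 159, 171, 167, 162, 159, 159]
225 [82, 79, 79, 78, 72, 75, 88, 98, 108, 114, 119, 125, 128, 129, 124, 120, 111, 103, 113, 161, 169, 166, 163, 160, 159]
240 [109, 107, 105, 104, 93, 81, 89, 102, 110, 116, 119, 126, 128, 128, 125, 120, 112, 106, 81, 75, 77, 73, 73, 72, 72]
bar hi [0.5212 0.1306 0.052 ]
bar lo [0.5167 0.0298 0.052 ]
bar mid [0.519 0.082 0.052]
rim1 [0.564 0.151 0.062]
rim2 [0.5616 0.0049 0.062 ]
armtop [ 0.5065 -0.0484  0.05  ]
armbot [ 0.506  -0.0593  0.05  ]
gripL [ 0.4972 -0.0801  0.05  ]
gripR [ 0.5126 -0.0807  0.05  ]
```

```bash
python3 -m jog '{"motion":[[[0,0,0.3],0,0.47],[[0,0,0.5],0,0.47],[[0,0,0.5],0,0.47],[[0,0,0.5],0,0.47],[[0,0,0.5],0,0.47],[[0,0,0.5],0,0.47],[[0,0,0.5],0,0.47],[[0,0,0.5],0,0.47],[[0,0,0.5],0,0.47],[[0,0,0.5],0,0.47],[[0,0,0.4],0,0.47],[[0,0,0.3],0,0.47],[[0,0,0.2],0,0.47],[[0,0,0.1],0,0.47],[[0,0,0],0,0.47]]}'
python3 -m jog '{"motion":[[[0,0,0],0,0.3],[[0,0,0],0,0.2],[[0,0,0],0,0],[[0,0,0],0,0],[[0,0,0],0,0],[[0,0,0],0,0],[[0,0,0],0,0],[[0,0,0],0,0]]}' 40
python3 - <<'E'
import numpy as np
# arc increments in tool units: tool y ~ +stand x, tool z = down ; bar 2 mm above hinge
def bar(t): a=np.arctan2(2,165)+t; r=np.hypot(2,165); return np.array([-r*np.cos(a),r*np.sin(a)])
t=np.radians(np.linspace(0,45,13)) # smooth 
P=np.array([bar(x) for x in t]);D=np.diff(P,axis=0)/30
for a,d in zip(np.degrees(t[1:]),D): print(round(a,2),d.round(3))
E
```

```text
clock: 4.33
position: [0.5186, 0.0833, 0.0328]
eef_rot: [[0.047, 0.999, -0.001], [0.999, -0.047, -0.0], [-0.0, -0.001, -1.0]]
ft_force: [0.1, -0.3, 0.3]
grip_width: 0.0404
grip_force: 0.0
clock: 5.0
position: [0.5176, 0.0836, 0.0338]
eef_rot: [[0.047, 0.999, -0.002], [0.999, -0.047, 0.0], [0.0, -0.002, -1.0]]
ft_force: [-4.4, 0.3, 6.2]
grip_width: 0.0106
grip_force: 39.1
3.75 [0.016 0.36 ]
7.5 [0.04  0.358]
11.25 [0.063 0.354]
15.0 [0.086 0.35 ]
18.75 [0.109 0.343]
22.5 [0.131 0.335]
26.25 [0.153 0.326]
30.0 [0.174 0.315]
33.75 [0.194 0.303]
37.5 [0.213 0.29 ]
41.25 [0.232 0.275]
45.0 [0.249 0.26 ]
```

```bash
python3 -m jog '{"motion":[[[0,0,-0.12],0,0],[[0,0.01,-0.12],0,0],[[0,0.02,-0.24],0,0],[[0,0.03,-0.24],0,0],[[0,0.04,-0.237],0,0],[[0,0.05,-0.235],0,0],[[0,0.06,-0.232],0,0],[[0,0.07,-0.23],0,0],[[0,0.08,-0.226],0,0],[[0,0.09,-0.223],0,0],[[0,0.1,-0.218],0,0],[[0,0.11,-0.214],0,0],[[0,0.12,-0.21],0,0],[[0,0.13,-0.204],0,0],[[0,0.135,-0.2],0,0],[[0,0.145,-0.19],0,0],[[0,0.155,-0.185],0,0],[[0,0.16,-0.178],0,0],[[0,0.08,-0.085],0,0],[[0,0.08,-0.085],0,0]]}'
python3 - <<'E'
from plant import readout, optics
import cv2,numpy as np
s=readout.sense();c=optics.capture("side");cv2.imwrite("pics/s2.png",cv2.resize(c['pixels'][110:290,200:380],None,fx=3,fy=3))
p=np.array(s['position']);print(p,s['ft_force'],np.degrees(np.arcsin((p[2]-.0338)/.165)))
E
```

```text
clock: 6.67
position: [0.5634, 0.0814, 0.1502]
eef_rot: [[0.046, 0.999, -0.01], [0.999, -0.046, 0.001], [0.0, -0.01, -1.0]]
ft_force: [-19.0, 2.3, 13.2]
grip_width: 0.0108
grip_force: 39.2
[0.56344669 0.08138622 0.15015328] [-19.00877082   2.26526215  13.21012153] 44.84339045389739
```

View pics/s2.png

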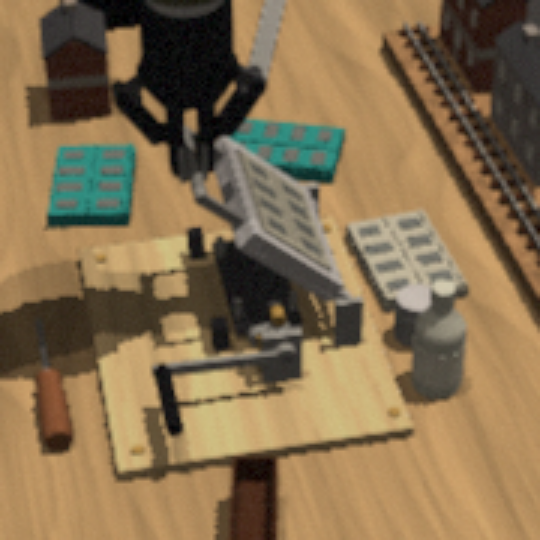

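The mould stands at about 44° with the casting still seated, and the bar is held near (185,160). The wrist shows about 20 N of radial push, so I'll ease off slightly and then pause.

```bash
python3 -m jog '{"motion":[[[0,-0.03,-0.03],0,0],[[0,0,0],0,0],[[0,0,0],0,0],[[0,0,0],0,0],[[0,0,0],0,0],[[0,0,0],0,0],[[0,0,0],0,0],[[0,0,0],0,0],[[0,0,0],0,0],[[0,0,0],0,0],[[0,0,0],0,0],[[0,0,0],0,0],[[0,0,0],0,0],[[0,0,0],0,0],[[0,0,0],0,0],[[0,0,0],0,0],[[0,0,0],0,0]]}'
```

```text
clock: 8.13
position: [0.5643, 0.0813, 0.1512]
eef_rot: [[0.047, 0.999, -0.006], [0.999, -0.047, 0.001], [0.001, -0.006, -1.0]]
ft_force: [-14.2, 2.5, 10.8]
grip_width: 0.0102
grip_force: 39.6
```

```bash
python3 -m jog '{"motion":[[[0,-0.08,0.085],0,0],[[0,-0.085,0.085],0,0],[[0,-0.16,0.178],0,0],[[0,-0.155,0.185],0,0],[[0,-0.145,0.19],0,0],[[0,-0.135,0.2],0,0],[[0,-0.13,0.204],0,0],[[0,-0.12,0.21],0,0],[[0,-0.11,0.214],0,0],[[0,-0.1,0.218],0,0],[[0,-0.09,0.223],0,0],[[0,-0.08,0.226],0,0],[[0,-0.07,0.23],0,0],[[0,-0.06,0.232],0,0],[[0,-0.03,0.12],0,0],[[0,-0.025,0.12],0,0],[[0,-0.02,0.12],0,0],[[0,-0.02,0.12],0,0]]}'
python3 -m jog '{"motion":[[[0,-0.015,0.12],0,0],[[0,-0.015,0.12],0,0],[[0,-0.01,0.1],0,0],[[0,-0.01,0.1],0,0],[[0,0,0.1],0,0],[[0,0,0.08],0,0],[[0,0,0.06],0,0],[[0,0,0.04],0,0],[[0,0,0],0,0],[[0,0,0],0,0]]}'
```

```text
clock: 9.63
position: [0.5193, 0.0835, 0.0558]
eef_rot: [[0.047, 0.999, -0.0], [0.999, -0.047, 0.0], [0.0, -0.0, -1.0]]
ft_force: [-3.9, 1.3, -1.0]
grip_width: 0.0103
grip_force: 41.6
clock: 10.47
position: [0.5177, 0.0835, 0.0341]
eef_rot: [[0.047, 0.999, -0.0], [0.999, -0.047, 0.0], [0.0, -0.0, -1.0]]
ft_force: [-5.8, 1.8, 1.5]
grip_width: 0.0109
grip_force: 42.6
```

```bash
python3 -m jog '{"motion":[[[0,0,0.02],0,0],[[0,0,0.02],0,0],[[0,0,0.01],0,0],[[0,0,0],0,0],[[0,0,0],0,0]]}'
python3 -m jog '{"motion":[[[0,0,0],0,0.15],[[0,0,0],0,0.2],[[0,0,0],0,0.3],[[0,0,0],0,0.4],[[0,0,0],0,0.45],[[0,0,0],0,0.45],[[0,0,0],0,0.45]]}'
```

```text
clock: 10.88
position: [0.5177, 0.0836, 0.0339]
eef_rot: [[0.047, 0.999, 0.0], [0.999, -0.047, 0.001], [0.001, 0.0, -1.0]]
ft_force: [-9.2, 1.0, 21.0]
grip_width: 0.0105
grip_force: 44.5
clock: 11.47
position: [0.5182, 0.0834, 0.0324]
eef_rot: [[0.047, 0.999, 0.0], [0.999, -0.047, -0.0], [-0.0, 0.0, -1.0]]
ft_force: [0.4, 0.0, 0.3]
grip_width: 0.0389
grip_force: 0.0
```

```bash
python3 -m jog '{"motion":[[[0,0,-0.2],0,0.45],[[0,0,-0.4],0,0.45],[[0,0,-0.6],0,0.45],[[0,0,-0.7],0,0.45],[[0,0,-0.7],0,0.45],[[0,0,-0.6],0,0.45],[[0,0,-0.4],0,0.45],[[-0.3,0,-0.2],0,0.45],[[-0.6,-0.03,0],0,0.45],[[-0.8,-0.03,0],0,0.45],[[-0.8,-0.03,0],0,0.45],[[-0.8,-0.03,0],0,0.45],[[-0.8,-0.03,0],0,0.45],[[-0.8,0,0],0,0.45],[[-0.55,0,0],0,0.45],[[-0.3,0,0],0,0.45],[[0,0,0],0,0.45],[[0,0,0],0,0.45]]}'
python3 - <<'E'
from plant import readout, optics
import cv2,numpy as np
s=readout.sense();c=optics.capture("wrist");im=c['pixels'];cv2.imwrite("pics/w3.png",im)
R=np.array(s['eef_rot']);T=c['tool_from_camera'];K=c['camera_matrix'];p=s['position']
np.savez('w3.npz',R=R,p=p,K=K,T=T)
E
```

```text
clock: 12.97
position: [0.5051, -0.0886, 0.1463]
eef_rot: [[0.048, 0.999, -0.0], [0.999, -0.048, 0.0], [0.0, -0.0, -1.0]]
ft_force: [0.6, 0.3, 0.6]
grip_width: 0.0387
grip_force: 0.0
```

View pics/w3.png

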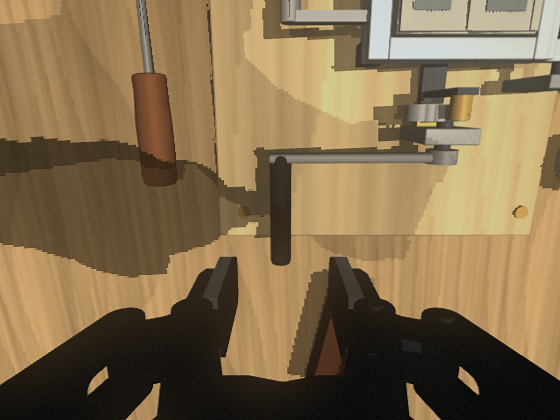

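The wrist view shows the black cross-grip at column ~281, rows 157–264. It lies midway between the fingers, and the pivot is near (446,157). The wagon is at the bottom right, (330,345), below the fingers.

```bash
python3 - <<'E'
import numpy as np
d=np.load('w3.npz');R,p,K,T=d['R'],d['p'],d['K'],d['T']
def g(u,v,z):
    r=R@T[:3,:3]@np.linalg.solve(K,[u,v,1]);o=R@T[:3,3]+p;return (o+r*(z-o[2])/r[2]).round(4)
for n,a in dict(armend=(281,157,.05),free=(281,264,.05),left=(271,210,.05),right=(291,210,.05),pivot=(446,157,.05)).items(): print(n,g(*a))
def bar(t): return np.array([-105*np.cos(t),105*np.sin(t)])
t=np.radians(np.linspace(0,90,37));D=np.diff([bar(x) for x in t],axis=0)/30
print(D.round(3).tolist())
E
```

```text
armend [ 0.507  -0.0508  0.05  ]
free [ 0.5032 -0.1264  0.05  ]
left [ 0.4984 -0.0864  0.05  ]
right [ 0.512 -0.087  0.05 ]
pivot [ 0.6147 -0.0561  0.05  ]
[[0.003, 0.153], [0.01, 0.152], [0.017, 0.152], [0.023, 0.151], [0.03, 0.15], [0.036, 0.148], [0.043, 0.147], [0.049, 0.145], [0.055, 0.142], [0.062, 0.14], [0.068, 0.137], [0.073, 0.134], [0.079, 0.131], [0.085, 0.127], [0.09, 0.123], [0.096, 0.119], [0.101, 0.115], [0.106, 0.11], [0.11, 0.106], [0.115, 0.101], [0.119, 0.096], [0.123, 0.09], [0.127, 0.085], [0.131, 0.079], [0.134, 0.073], [0.137, 0.068], [0.14, 0.062], [0.142, 0.055], [0.145, 0.049], [0.147, 0.043], [0.148, 0.036], [0.15, 0.03], [0.151, 0.023], [0.152, 0.017], [0.152, 0.01], [0.153, 0.003]]
```

```bash
python3 -m jog '{"motion":[[[0,0,0.2],0,0.45],[[0,0,0.4],0,0.45],[[0,0,0.5],0,0.45],[[0,0,0.5],0,0.45],[[0,0,0.5],0,0.45],[[0,0,0.5],0,0.45],[[0,0,0.4],0,0.45],[[0,0,0.3],0,0.45],[[0,0,0.25],0,0.45],[[0,0,0.2],0,0.45],[[0,0,0.1],0,0.45],[[0,0,0],0,0.45]]}'
python3 -m jog '{"motion":[[[0,0,0],0,0.3],[[0,0,0],0,0.2],[[0,0,0],0,0],[[0,0,0],0,0],[[0,0,0],0,0],[[0,0,0],0,0],[[0,0,0],0,0]]}' 50
```

```text
clock: 14.02
position: [0.5052, -0.0884, 0.0305]
eef_rot: [[0.047, 0.999, -0.0], [0.999, -0.047, 0.0], [0.0, -0.0, -1.0]]
ft_force: [-0.4, -0.5, -0.1]
grip_width: 0.0387
grip_force: 0.0
clock: 14.6
position: [0.5035, -0.0885, 0.0311]
eef_rot: [[0.047, 0.999, -0.003], [0.999, -0.047, 0.001], [0.0, -0.003, -1.0]]
ft_force: [-4.8, -0.1, 1.4]
grip_width: 0.0126
grip_force: 48.6
```

```bash
python3 -m jog '{"motion":[[[0,-0.02,-0.153],0,0],[[0,-0.01,-0.152],0,0],[[0,0.01,-0.152],0,0],[[0,0.015,-0.151],0,0],[[0,0.03,-0.15],0,0],[[0,0.036,-0.148],0,0],[[0,0.043,-0.147],0,0],[[0,0.049,-0.145],0,0],[[0,0.055,-0.142],0,0],[[0,0.062,-0.14],0,0],[[0,0.068,-0.137],0,0],[[0,0.073,-0.134],0,0],[[0,0.079,-0.131],0,0],[[0,0.085,-0.127],0,0],[[0,0.09,-0.123],0,0],[[0,0.096,-0.119],0,0],[[0,0.1,-0.115],0,0],[[0,0.106,-0.11],0,0]]}'
```

```text
clock: 16.1
position: [0.5325, -0.0899, 0.1054]
eef_rot: [[0.047, 0.999, -0.004], [0.999, -0.047, 0.001], [0.0, -0.004, -1.0]]
ft_force: [-9.5, -1.3, 2.2]
grip_width: 0.012
grip_force: 49.1
```

```bash
python3 -m jog '{"motion":[[[0,0.11,-0.106],0,0],[[0,0.115,-0.1],0,0],[[0,0.119,-0.096],0,0],[[0,0.123,-0.09],0,0],[[0,0.127,-0.085],0,0],[[0,0.131,-0.079],0,0],[[0,0.134,-0.073],0,0],[[0,0.137,-0.068],0,0],[[0,0.14,-0.062],0,0],[[0,0.142,-0.055],0,0],[[0,0.145,-0.049],0,0],[[0,0.147,-0.043],0,0],[[0,0.148,-0.036],0,0],[[0,0.15,-0.03],0,0],[[0,0.151,-0.023],0,0],[[0,0.152,-0.017],0,0],[[0,0.152,-0.01],0,0],[[0,0.153,-0.003],0,0],[[0,0,0],0,0],[[0,0,0],0,0]]}'
python3 - <<'E'
from plant import readout, optics
import cv2,numpy as np
s=readout.sense();a=optics.capture("side")['pixels'][140:290,200:370];b=optics.capture("scene")['pixels'][150:300,215:385]
f=lambda i:cv2.resize(i,(390,344),interpolation=cv2.INTER_CUBIC)
cv2.imwrite("pics/f4.png",np.hstack([f(a),f(b)]));print(s['position'],s['ft_force'])
E
```

```text
clock: 17.77
position: [0.6098, -0.0936, 0.1376]
eef_rot: [[0.047, 0.999, 0.003], [0.999, -0.047, -0.0], [0.0, 0.003, -1.0]]
ft_force: [-2.3, -0.3, 5.6]
grip_width: 0.0123
grip_force: 50.8
[ 0.60984987 -0.09362883  0.13758649] [-2.34817523 -0.26622035  5.57679327]
```

View pics/f4.png

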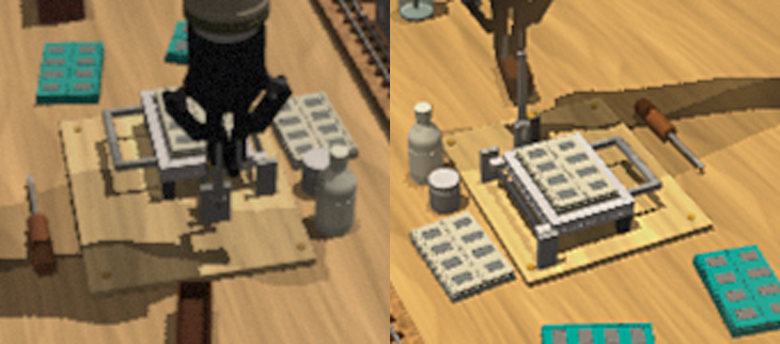

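The lever stands upright and is still gripped. The casting is raised out of the level mould, and the other things haven't moved. By the pose, the lever is within about 1° of upright, so I'm handing in.

```bash
python3 -m jog '{"motion":[[[0,-0.02,0],0,0],[[0,0,0],0,0],[[0,0,0],0,0],[[0,0,0],0,0],[[0,0,0],0,0],[[0,0,0],0,0]]}'; python3 -c "
from plant import r
print(r.close_job())"
```

```text
clock: 18.37
position: [0.6097, -0.0936, 0.1376]
eef_rot: [[0.047, 0.999, 0.004], [0.999, -0.047, -0.0], [-0.0, 0.004, -1.0]]
ft_force: [-0.2, 0.1, 5.6]
grip_width: 0.012
grip_force: 50.9
the job is handed in; nothing more can be done
None
```

I lifted the mould to about 45°, paused there for over a second, lowered it level under control, then swung the cam lever upright to within about 1° and handed the job in at 18.4 s still gripping it. No verdict came back.

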